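# Unclamp the freshly capped tube and hold it on the touch mixer

### The job

The sample tube standing in the capping clamp has just been capped and needs mixing. First slide the clamp's knobbed jaw well open, then lift the tube out, stand it upright in the rubber cup of the touch mixer next to it and press the cup about 5 mm down, which is half of its travel (the mixer runs only while it is pressed and stalls if bottomed out). Keep it pressed like that for at least 3 seconds without letting up and finish while still gripping the tube and holding it down, with the things standing around left where they are.

Things in the scene. Friction and masses are not known exactly. Their poses are not given: they have to be found in the camera images.
- clamp: Capping clamp: small fixed bench vise, aluminium plate (80 mm in x, -58 to +120 mm in y), grey jaw blocks 76 mm high with black rubber V pads. Origin: underside, below the tube seat's axis. Its y axis points along the slide from the seat towards moving jaw and knob; z up. The tube stands on the plate, 16 mm above the worktop, in a black ring 10 mm high.
- clamp_jaw (a joint): Opening of the clamp's moving jaw in m: 0 closed on the tube, 0.030 fully open (stop). It slides along the clamp's +y axis, has no spring, takes about 4 N of friction to move and stays where it is left.
- jaw_knob (a point): Centre of the black round upright knob on the moving jaw, 90 mm above the worktop. The knob is 23 mm in diameter, its top 13 mm above this point and its underside 12 mm below, on a 9 mm steel post. With the jaw closed it stands 48 mm from the tube's axis, to the clamp's +y side. It moves with the jaw.
- tube: The sample tube to mix, upright in the clamp (the other tubes stand in the rack far back). 100 mm long, 10 to 18 g; body 13 mm in diameter, cap 16 mm in diameter over the top 17 mm. Origin: centre of its bottom; z axis along the tube to the cap. In the clamp the cap is 99 to 116 mm above the worktop, free all round above the jaws.
- mixer: The touch mixer: fixed white box-shaped lab mixer, 116 x 126 mm, dial and switch on its front, one black rubber cup on top, on the open worktop in front (another mixer far back left, out of reach, is not meant). Origin: underside, below the cup's axis; z up. Its motor does not really shake here. A tall fixed analyser and a printer stand close behind.
- mixer_cup (a point): Centre of the inner floor of the mixer's rubber cup, on which the tube's bottom comes to stand; 101 mm above the worktop when not pressed, and it sinks with the head. The cup's rim is 16 mm higher; the opening is 33 mm wide at the rim and narrows to about 24 mm at the floor.
- mixer_head (a joint): How far the mixer's sprung head with the cup is pressed down, in m: 0 at rest (up), 0.010 at the lower stop. Pressing it takes about 1.5 N to start and 0.8 N more for each mm: about 5.5 N at 5 mm. It springs back up when released.
- cup: Bystander: lidded specimen cup, 61 mm in diameter, 67 mm high, standing left of the work. Origin: centre of its underside.
- cartridge: Bystander: test cartridge with a hinged cap, 48 x 38 x 62 mm, standing at the left. Origin: centre of its underside.
- marker: Bystander: marker pen 135 mm long, 17 mm thick, lying between clamp and mixer. Origin: under its middle; long axis y.
- timer: Bystander: flat lab timer 60 x 62 x 17 mm, lying between clamp and mixer. Origin: centre of its underside.
- swab_tub: Bystander: round tub of cotton swabs, 77 mm in diameter, 80 mm high, at the right. Origin: centre of its underside.
- scanner: Bystander: barcode hand scanner 189 x 111 x 35 mm, lying at the right. Origin: centre of its underside.

How it is judged:
By the outcome, as a careful person would: the job done as asked, in the order asked, and still so for the second after the job is handed in, while the arm keeps its last pose, push and grip.
It also fails if it takes over 61 s, if anything falls off the work surface, if the arm or the gripper's body presses on something with over 40 N, if the wrist force passes 120 N, or if a joint passes its speed limit or range.

### The arm

A 6-joint arm with a two-finger parallel gripper is mounted at the origin on a cart in front of the work surface, level with it; the furniture and walls round the work are solid. World frame = base frame: x ahead of the robot, y to its left, z up, the work surface at z = 0. Lengths are in mm, angles in rad, forces in N, time in s.
With the tool pointing down it reaches from about 300 to 775 mm from the base axis. Payload 14.6 kg.
Tool frame: the origin (TCP) lies at the centre of the arm's flange, where the gripper is bolted on; the fingertips stand 173 mm ahead of it and the grasp point (between the pads) lies 155 mm ahead of it; z points along the fingers, y is the line along which they close (so a half turn about z gives the same grasp; the last joint's range is limited). The gripper opens to 85 mm and grips with 20 to 120 N. Pads are 22 mm wide; open, the fingers measure 114 mm over their backs; the gripper's body (76 mm by 85 mm) begins 54 mm behind the grasp point. The pads swing forward as they close: fully open they stand 13 mm farther back than shut.
Start: joints at [1.243, 0.3, 1.521, -0, 1.321, -0.067], TCP at [141.818, 531.393, 404.681] pointing down, gripper open.
Joint ranges: [-3.03, 3.03], [-0.79, 2.21], [0.23, 2.52], [-1.04, 4.18], [0, 3.07], [-2.55, 2.55]. Speed limits (rad/s): [2.22, 2.22, 2.57, 3.14, 3.14, 3.14].

### API

Orientations are given as a unit quaternion [x, y, z, w].
In Python, from station import env, snapshot, ticket gives the robot as it stands.
- The arm moves only by the tool jog_arm, never from a script. Its argument "commands" is a list that holds one entry, the list of rows, each a list of 7 numbers: the shift along the tool's x, y, z in m, then the turn, a rotation vector about the tool's x, y, z in degrees, then the closure, from 0 (fully open) to 1 (shut). A call has 1 to 12 rows; each row is the pose to reach, as a shift and turn from the pose commanded when the call began, along the tool's axes at that moment; what a row does not reach only later rows make up. A row lasts 1/12 s, in which the tool goes at most 41.7 mm and 7.16 degrees, less where a joint would pass 70% of its speed; a pose out of reach is approached as far as the arm can. A call with a gripper value outside its range is refused whole. The fingers move at their own pace and stop on an object; "newtons" is the grip in N (left out, the last holds). Time passes only in rows, so rows that repeat a pose let the fingers close. It gives the time, the measured TCP pose, the force, the opening and the grip force at its end, in the units of the state.
- env.get_state(): the state, without advancing time (a new reading comes with each control period).
- snapshot(name): name is "scene" or "side" or "wrist"; returns a dict with "image" (384x512x3 uint8, blue, green, red), "K" (3x3 intrinsics, pixels), "dist" ([k1, k2, p1, p2, k3] as OpenCV has them; the pictures are not rectified), "position" and "attitude" of the camera in the world. Camera axes: x right, y down, z forward; pixel columns grow to the right and rows downward; lengths in mm; the calibration is good to about 2 mm. A picture is of the moment at which its call begins. There is no depth.
- ticket.job_done(): hands the job in; it is judged then, once.
The state is a dict: "time": time; "joint_pos": joint angles; "joint_vel": joint speeds; "tau": joint torques, N m; "ee_pos": TCP position; "eef_rot": TCP orientation; "wrist_force": force on the tool from outside, world axes, zero at the start; "torque": the same for the moment, N m; "finger_gap": finger opening in mm; "finger_force": force on a finger pad.
Only numpy, scipy, OpenCV 4.12 (cv2) and the standard library are available. Lean on these libraries where they do the work, as an engineer would, in place of code of your own. Each camera call takes 0.05 s, during which the arm holds its last target. There are 200 camera calls.

## Working session

There is one attempt and no reset: what is moved stays moved. The work goes in short steps, Python scripts to look and compute and a tool call to move; the robot and the scene stay as the last step left them, time stands still between calls to the robot, and variables do not carry over. Pictures are saved under pics/ and viewed, at most 10 in all, crops included, and the job is handed in when it is done.

Besides the shell and the picture viewer there is one more tool, called after "Call:" by a JSON object that holds its "op" and its "data". jog_arm: Moves the arm, as the interface text tells. Its arguments: {"type":"object","properties":{"commands":{"type":"array","items":{"type":"array","items":{"type":"array","items":{"type":"number"}}}},"newtons":{"type":"number"}},"required":["commands"]}

```bash
ls; mkdir -p pics; cat > h.py <<'E'
import numpy as np, cv2
from scipy.spatial.transform import Rotation as R
from station import env, snapshot
def cam(s):
    a=np.array(s["attitude"],float)
    M=a if a.shape==(3,3) else R.from_quat(a).as_matrix()
    return np.array(s["K"],float),np.array(s["dist"],float),np.array(s["position"],float),M
def ray(s,px):
    K,d,p,M=cam(s)
    u=cv2.undistortPoints(np.array(px,float).reshape(-1,1,2),K,d).reshape(-1,2)
    return p,(M@np.c_[u,np.ones(len(u))].T).T
def plane(s,px,z):
    p,r=ray(s,px); return p+r*((z-p[2])/r[:,2:3])
def proj(s,P):
    K,d,p,M=cam(s)
    return cv2.projectPoints((np.array(P,float).reshape(-1,3)-p)@M,np.zeros(3),np.zeros(3),K,d)[0].reshape(-1,2)
def tri(s1,p1,s2,p2):
    a,r=ray(s1,p1);b,q=ray(s2,p2);r=r[0];q=q[0]
    t=np.linalg.lstsq(np.c_[r,-q],b-a,rcond=None)[0]
    A=a+r*t[0];B=b+q*t[1];return (A+B)/2,np.linalg.norm(A-B)
E
python3 - <<'E'
from h import *
import pickle
S={}
for n in("scene","side"):
    s=S[n]=snapshot(n); cv2.imwrite(f"pics/{n}0.png",cv2.resize(s["image"],(800,600)))
    print(n,s["position"],s["attitude"],s["K"],s["dist"])
pickle.dump(S,open("s0.pkl","wb"))
print(env.get_state())
E
```

```text
pics
scene [-591.03061481 -872.34135522  724.04492635] [ 0.75312997 -0.38009631  0.2324037  -0.48405637] [[430.1106018    0.         257.82279615]
 [  0.         430.1106018  196.11600707]
 [  0.           0.           1.        ]] [-0.10223869  0.          0.          0.          0.        ]
side [  213.87006634 -1549.07379301  1097.57903185] [ 0.8790352  -0.0658827   0.0437951  -0.47014739] [[492.66378626   0.         253.45970046]
 [  0.         492.66378626 190.32591928]
 [  0.           0.           1.        ]] [0.06851304 0.         0.         0.         0.        ]
{'time': 0.1, 'joint_pos': array([ 1.24339373e+00,  3.00405656e-01,  1.52154400e+00, -6.23500754e-06,
        1.32069665e+00, -6.66284738e-02]), 'joint_vel': array([-0.0008787 , -0.00251493, -0.00214188,  0.00159797,  0.00149345,
        0.00133772]), 'tau': array([ 1.25851515e-03, -5.44386327e+01, -3.62368619e+01, -1.60972145e-04,
        3.12799639e-03,  3.30663386e-05]), 'ee_pos': array([141.81244276, 531.36563096, 404.17280113]), 'eef_rot': array([ 1.30017146e-01,  9.91511606e-01, -5.17227689e-04, -1.00161453e-04]), 'wrist_force': array([ 1.26813398, -0.57007492, -0.62859388]), 'torque': array([ 0.00735561,  0.02878571, -0.00324115]), 'finger_force': 0.0, 'finger_gap': 85.4590381694025}
```

View pics/scene0.png

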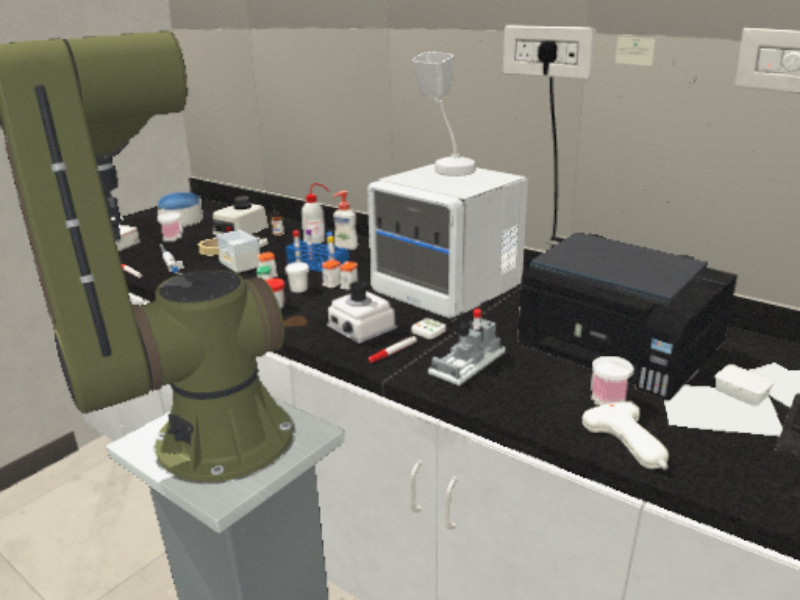

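View pics/side0.png

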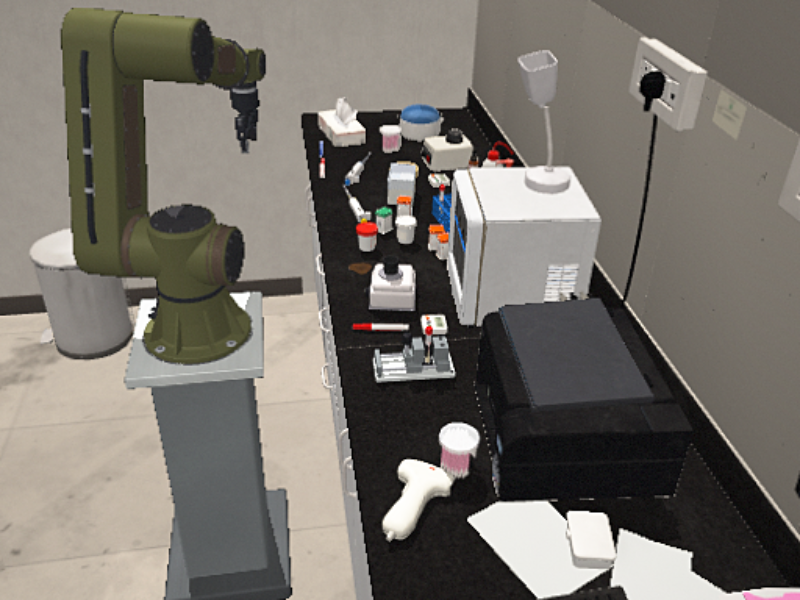

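The scene view shows the clamp at about (468,350) with the red cap at (478,314), and the mixer at (360,313). The side view shows the cap at (428,330) and the mixer at (392,288). Next I'll zoom in.

```bash
python3 - <<'E'
from h import *
import pickle
S=pickle.load(open("s0.pkl","rb"))
a=S["scene"]["image"][170:250,200:330]; b=S["side"]["image"][160:250,215:305]
a=cv2.resize(a,None,fx=3,fy=3,interpolation=2); b=cv2.resize(b,None,fx=4,fy=4,interpolation=2)
o=np.zeros((360,390+360,3),np.uint8); o[:240,:390]=a; o[:,390:]=b
cv2.imwrite("pics/crop0.png",o)
E
```

```text
(no output)
```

View pics/crop0.png

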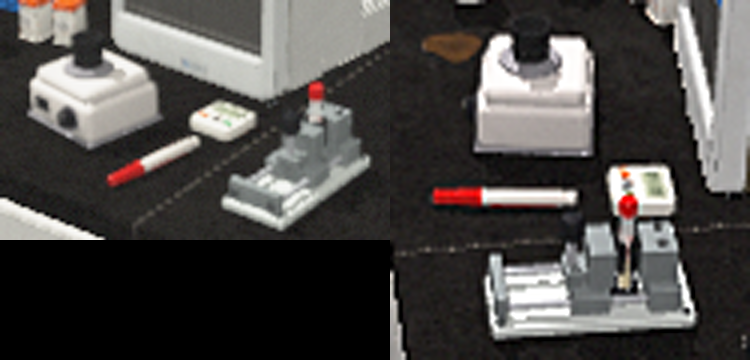

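The crop shows the red cap at scene (305,201) and side (274,211.5). The black knob is at scene (297,211) and side (260.5,215.5), so the slide points toward the robot. The black cup is at scene (229,185) and side (250,168).

```bash
python3 - <<'E'
from h import *
import pickle
S=pickle.load(open("s0.pkl","rb"));a,b=S["scene"],S["side"]
def red(s,x0,x1,y0,y1):
    hsv=cv2.cvtColor(s["image"],cv2.COLOR_BGR2HSV)
    m=((hsv[...,0]<8)|(hsv[...,0]>172))&(hsv[...,1]>130)&(hsv[...,2]>90)
    ys,xs=np.nonzero(m[y0:y1,x0:x1]); print("red",xs.min()+x0,xs.max()+x0,ys.min()+y0,ys.max()+y0,len(xs)); return xs.mean()+x0,ys.mean()+y0
ca=red(a,296,316,192,212); cb=red(b,266,282,202,220)
P,e=tri(a,ca,b,cb);print("cap",ca,cb,P,e, plane(a,ca,107.5),plane(b,cb,107.5))
k=tri(a,(297.3,211),b,(260.5,215.5));print("knob",k)
print("knob planes",plane(a,(297.3,211),90),plane(b,(260.5,215.5),90))
# clamp plate: bright contour extremes
for n,s,(x0,x1,y0,y1) in(("scene",a,(270,328,195,250)),("side",b,(236,292,210,248))):
    g=cv2.cvtColor(s["image"],cv2.COLOR_BGR2GRAY)[y0:y1,x0:x1]
    m=(g>90).astype(np.uint8)
    c=max(cv2.findContours(m,0,2)[0],key=cv2.contourArea)
    h=cv2.convexHull(c)[:,0]+[x0,y0]; print(n,h.tolist())
# dark cup blob on white
for n,s,(x0,x1,y0,y1) in(("scene",a,(215,245,176,200)),("side",b,(238,263,158,186))):
    g=cv2.cvtColor(s["image"],cv2.COLOR_BGR2GRAY)[y0:y1,x0:x1]
    print(n,x0,y0);print("\n".join(" ".join(f"{v:3d}" for v in r) for r in g))
E
```

```text
red 303 307 197 202 28
red 272 276 204 214 24
cap (np.float64(305.0), np.float64(199.67857142857142)) (np.float64(274.0416666666667), np.float64(210.91666666666666)) [ 511.16435288 -220.36313208  111.97877319] 3.5027114874452483 [[ 521.99376109 -213.04625059  107.5       ]] [[ 511.90035271 -217.25692109  107.5       ]]
knob (array([ 465.0229497 , -218.71129986,   92.21369838]), np.float64(2.645672971756275))
knob planes [[ 466.78352082 -218.2953937    90.        ]] [[ 466.00268078 -213.59729057   90.        ]]
scene [[307, 203], [316, 206], [322, 222], [322, 225], [321, 226], [294, 246], [292, 246], [274, 239], [274, 235], [276, 230], [277, 228], [303, 203]]
side [[284, 215], [285, 216], [291, 238], [290, 240], [289, 241], [259, 243], [243, 244], [241, 244], [240, 243], [238, 230], [240, 223], [264, 216], [280, 215]]
scene 215 176
172 169 143 185 203 194 195 199 203 192 177 166 161 112  55  43  42  44  43  37  34  38 159 195 203 213 219 222 228 231
170 162 135 177 192 182 180 199 207 193 176 164 157 115  64  41  40  36  37  39  36  43 163 197 205 211 211 212 218 220
168 162 142 181 1
[... 4735 characters left out ...]

255 253 252 253 253 255 255 255 255 185 124 134 132 135 153 150 169 188 178 210 255 253 251 253 248
255 254 252 253 253 254 254 255 255 255 211 217 182 187 187 187 184 175 178 255 255 253 253 255 247
249 255 253 252 252 252 252 253 255 255 255 255 176 178 182 181 183 179 197 255 255 254 254 255 246
249 227 236 238 237 237 236 238 240 243 245 248 197 199 197 202 200 201 251 242 240 239 240 243 236
215 190 214 217 215 213 210 214 213 212 212 215 218 219 202 224 219 217 209 204 205 207 207 206 183
231 150 170 176 175 179 177 178 181 181 180 182 186 185 185 188 190 189 188 181 184 187 188 188 158
255 141 143 147 153 151 146 152 153 153 155 155 158 156 159 160 162 169 166 163 163 165 169 171 141
```

Tube is at about (513,-217) and the knob at about (466,-216). Their spacing is 48 mm as it should be, and the slide runs along -x. I'll move above the work for a closer wrist view.

Call:
{"op": "jog_arm", "data": {"commands": [[[-0.468, -0.559, -0.015, 0, 0, -15, 0], [-0.468, -0.559, -0.015, 0, 0, -15, 0], [-0.468, -0.559, -0.015, 0, 0, -15, 0], [-0.468, -0.559, -0.015, 0, 0, -15, 0], [-0.468, -0.559, -0.015, 0, 0, -15, 0], [-0.468, -0.559, -0.015, 0, 0, -15, 0], [-0.468, -0.559, -0.015, 0, 0, -15, 0], [-0.468, -0.559, -0.015, 0, 0, -15, 0], [-0.468, -0.559, -0.015, 0, 0, -15, 0], [-0.468, -0.559, -0.015, 0, 0, -15, 0], [-0.468, -0.559, -0.015, 0, 0, -15, 0], [-0.468, -0.559, -0.015, 0, 0, -15, 0]]]}}

```text
time: 1.1
ee_pos: [352.7, 77.0, 415.2]
eef_rot: [-0.001, 1.0, 0.0, 0.0]
wrist_force: [1.4, 1.4, 0.4]
finger_gap: 85.3
finger_force: 0.0
```

Call:
{"op": "jog_arm", "data": {"commands": [[[-0.09, -0.19, -0.005, 0, 0, 0, 0], [-0.09, -0.19, -0.005, 0, 0, 0, 0], [-0.09, -0.19, -0.005, 0, 0, 0, 0], [-0.09, -0.19, -0.005, 0, 0, 0, 0], [-0.09, -0.19, -0.005, 0, 0, 0, 0], [-0.09, -0.19, -0.005, 0, 0, 0, 0], [-0.09, -0.19, -0.005, 0, 0, 0, 0], [-0.09, -0.19, -0.005, 0, 0, 0, 0], [-0.09, -0.19, -0.005, 0, 0, 0, 0]]]}}

```text
time: 1.85
ee_pos: [442.5, -109.8, 419.9]
eef_rot: [-0.001, 1.0, 0.0, -0.0]
wrist_force: [-0.0, -0.2, -0.2]
finger_gap: 85.5
finger_force: 0.0
```

```bash
python3 - <<'E'
from h import *
import pickle
s=snapshot("wrist");pickle.dump(s,open("w1.pkl","wb"));cv2.imwrite("pics/w1.png",cv2.resize(s["image"],(800,600)))
st=env.get_state();print(st["time"],st["ee_pos"],st["eef_rot"],s["position"],R.from_quat(s["attitude"]).as_matrix(),s["K"][0])
for n,P in dict(cap=(513,-217,116),knob=(466,-216,103)).items():print(n,proj(s,P)*800/512)
E
```

```text
1.9 [ 442.5370864  -109.69428423  420.09630393] [-1.24797729e-03  9.99999218e-01  1.19281935e-05  7.64384093e-05] [ 362.70713269 -109.11375689  388.66372366] [[-1.81147056e-03  9.51759281e-01  3.06840332e-01]
 [ 9.99998338e-01  1.66056143e-03  7.52876237e-04]
 [ 2.07029728e-04  3.06841185e-01 -9.51760707e-01]] [274.55670429   0.         258.25203569]
cap [[253.08484756 386.46177428]]
knob [[253.24300243 318.86579552]]
```

View pics/w1.png

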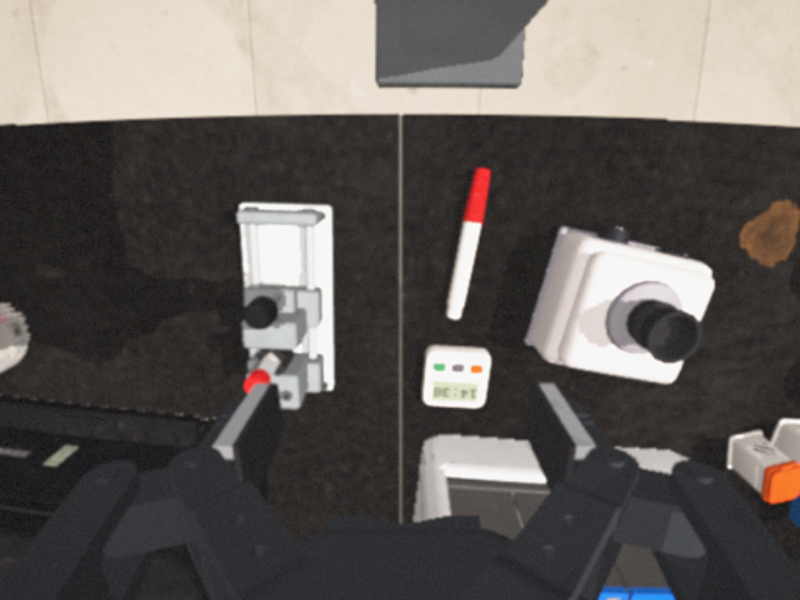

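The wrist view shows the knob at (262,311), the red cap at (257,380), the plate at (238–332, 203–390) and the mixer cup's top at (670,334). The clamp is nearly aligned with the world x axis.

```bash
python3 - <<'E'
from h import *
import pickle
s=pickle.load(open("w1.pkl","rb"));S=pickle.load(open("s0.pkl","rb"))
f=512/800
im=cv2.cvtColor(s["image"],cv2.COLOR_BGR2GRAY)
hsv=cv2.cvtColor(s["image"],cv2.COLOR_BGR2HSV)
m=((hsv[...,0]<8)|(hsv[...,0]>172))&(hsv[...,1]>130)&(hsv[...,2]>90)
ys,xs=np.nonzero(m[225:260,150:180]);cap=(xs.mean()+150,ys.mean()+225);print("cap",cap,plane(s,cap,112))
print("knob",plane(s,(262*f,311*f),101))
print("plate corners",plane(s,np.array([(238,205),(332,207),(334,388)])*f,16).round(1).tolist())
def circ(x0,x1,y0,y1,t):
    m=(im[y0:y1,x0:x1]<t).astype(np.uint8)
    c=max(cv2.findContours(m,0,2)[0],key=cv2.contourArea)
    c=c+[x0,y0];print("bbox",cv2.boundingRect(c),cv2.minEnclosingCircle(c));return c
c=circ(395,452,185,240,75)
print("rim",plane(s,(671*f,335*f),117))
print("cup tri",tri(S["scene"],(230,183),s,(671*f,335*f)),tri(S["side"],(250,167),s,(671*f,335*f)))
print("cap tri",tri(S["scene"],(305,199.7),s,cap),tri(S["side"],(274,210.9),s,cap))
o=np.hstack([cv2.resize(s["image"][180:260,140:220],(400,400),interpolation=2),cv2.resize(s["image"][170:250,380:460],(400,400),interpolation=2)])
cv2.imwrite("pics/w1c.png",o)
E
```

```text
cap (np.float64(162.8732394366197), np.float64(242.7887323943662)) [[ 509.39141514 -216.8849701   112.        ]]
knob [[ 460.7423354  -209.77020643  101.        ]]
plate corners [[393.6, -251.2, 16.0], [395.7, -170.1, 16.0], [569.1, -176.7, 16.0]]
bbox (401, 193, 51, 47) ((428.5, 217.5), 31.120832443237305)
rim [[472.61574055  78.17581603 117.        ]]
cup tri (array([474.86549515,  76.72043693, 114.35456608]), np.float64(6.388543785056937)) (array([476.07860427,  85.51262119, 105.69349252]), np.float64(2.085859297706855))
cap tri (array([ 510.86315406, -218.11158924,  112.10144977]), np.float64(3.314922890359676)) (array([ 511.43740491, -218.3193159 ,  108.32890942]), np.float64(0.1774162951132142))
```

View pics/w1c.png

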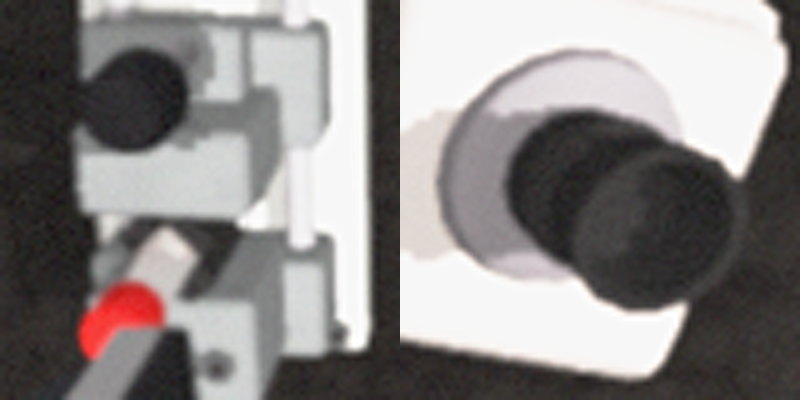

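The left crop shows the knob at (135,100), which is full-image (167,200), with the cap partly behind the finger. The right crop shows the cup rim ellipse centred at (661,229), which is full-image (432.2,215.8). I'll go above the knob for a closer fix.

Call:
{"op": "jog_arm", "data": {"commands": [[[-0.02, -0.103, 0.09, 0, 0, 2, 0], [-0.02, -0.103, 0.09, 0, 0, 2, 0], [-0.02, -0.103, 0.09, 0, 0, 2, 0], [-0.02, -0.103, 0.09, 0, 0, 2, 0], [-0.02, -0.103, 0.09, 0, 0, 2, 0], [-0.02, -0.103, 0.09, 0, 0, 2, 0], [-0.02, -0.103, 0.09, 0, 0, 2, 0], [-0.02, -0.103, 0.09, 0, 0, 2, 0]]]}}

```text
time: 2.57
ee_pos: [463.1, -212.5, 331.4]
eef_rot: [0.016, 1.0, -0.0, 0.001]
wrist_force: [0.6, 0.1, -0.5]
finger_gap: 85.4
finger_force: 0.0
```

```bash
python3 - <<'E'
from h import *
import pickle
w=pickle.load(open("w1.pkl","rb"))
print("w1 knob",plane(w,(167,200),102),"rim",plane(w,(432.2,215.8),117))
s=snapshot("wrist");pickle.dump(s,open("w2.pkl","wb"));cv2.imwrite("pics/w2.png",cv2.resize(s["image"],(800,600)))
st=env.get_state();print(st["time"],st["ee_pos"],st["eef_rot"])
for n,P in dict(cap=(512,-216.5,116),knob=(463,-213,103),grasp=(st["ee_pos"]-[0,0,155])).items():print(n,proj(s,P)*800/512)
E
```

```text
w1 knob [[ 461.53056386 -210.3000402   102.        ]] rim [[474.28188862  81.70498308 117.        ]]
2.6167 [ 463.09398881 -212.68239872  331.28308007] [ 1.62438906e-02  9.99867515e-01 -4.49199510e-04  9.41242296e-04]
cap [[397.66418239 434.48371951]]
knob [[401.42245819 334.34359537]]
grasp [[401.16692504 417.1436972 ]]
```

View pics/w2.png

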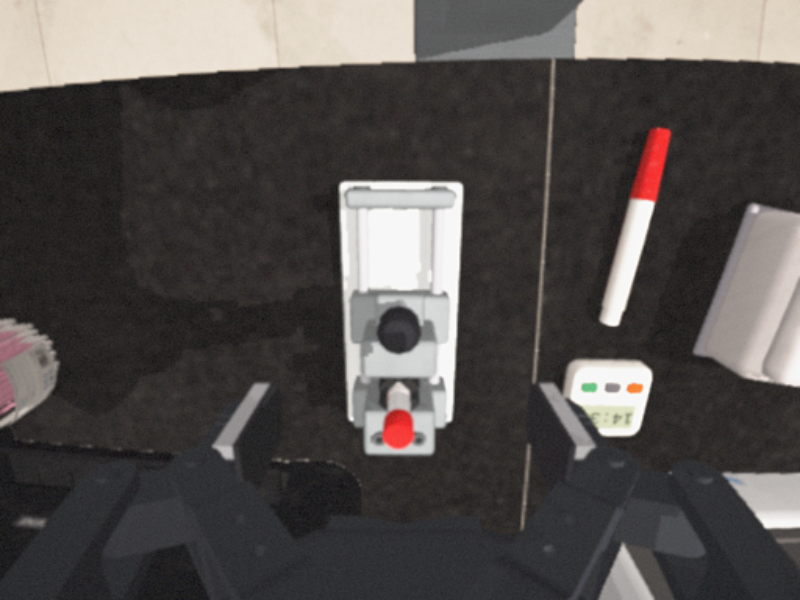

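The wrist view shows the knob at (400,329) and the cap's top at (398,433). Those rays put the knob at about (461,-213.5) and the tube at about (511.5,-216.5), and the clamp lines up with the tool. Next I lower the fingers around the knob and grip it.

Call:
{"op": "jog_arm", "data": {"commands": [[[0.002, -0.001, 0.03, 0, 0, 0, 0], [0.002, -0.001, 0.055, 0, 0, 0, 0], [0.002, -0.001, 0.075, 0, 0, 0, 0], [0.002, -0.001, 0.081, 0, 0, 0, 0], [0.002, -0.001, 0.081, 0, 0, 0, 0], [0.002, -0.001, 0.081, 0, 0, 0, 0.2], [0.002, -0.001, 0.081, 0, 0, 0, 0.4], [0.002, -0.001, 0.081, 0, 0, 0, 0.6], [0.002, -0.001, 0.081, 0, 0, 0, 0.9], [0.002, -0.001, 0.081, 0, 0, 0, 0.9], [0.002, -0.001, 0.081, 0, 0, 0, 0.9], [0.002, -0.001, 0.081, 0, 0, 0, 0.9]]], "newtons": 25}}

```text
time: 3.62
ee_pos: [461.0, -215.1, 249.7]
eef_rot: [0.017, 1.0, -0.001, 0.0]
wrist_force: [-2.2, -4.4, 6.5]
finger_gap: 21.8
finger_force: 24.6
```

Call:
{"op": "jog_arm", "data": {"commands": [[[0.004, -0.001, 0, 0, 0, 0, 0.9], [0.008, -0.001, 0, 0, 0, 0, 0.9], [0.012, -0.001, 0, 0, 0, 0, 0.9], [0.016, -0.001, 0, 0, 0, 0, 0.9], [0.02, -0.001, 0, 0, 0, 0, 0.9], [0.024, -0.001, 0, 0, 0, 0, 0.9], [0.027, -0.001, 0, 0, 0, 0, 0.9], [0.028, -0.001, 0, 0, 0, 0, 0.9], [0.028, -0.001, 0, 0, 0, 0, 0.9], [0.028, -0.001, 0, 0, 0, 0, 0.9]]]}}

```text
time: 4.45
ee_pos: [433.0, -214.5, 249.6]
eef_rot: [0.017, 1.0, 0.0, 0.001]
wrist_force: [0.7, 4.4, 8.2]
finger_gap: 21.6
finger_force: 25.1
```

Call:
{"op": "jog_arm", "data": {"commands": [[[0.028, 0, 0, 0, 0, 0, 0], [0.028, 0, 0, 0, 0, 0, 0], [0.028, 0, 0, 0, 0, 0, 0], [0.028, 0, 0, 0, 0, 0, 0], [0.028, 0, 0, 0, 0, 0, 0], [0.028, 0, 0, 0, 0, 0, 0]]]}}

```text
time: 4.95
ee_pos: [405.3, -213.8, 248.9]
eef_rot: [0.017, 1.0, -0.0, 0.0]
wrist_force: [-0.5, 0.1, 0.4]
finger_gap: 85.4
finger_force: 0.0
```

My mistake: shifts count from each call's start, so the tool went another 28 mm while opening. It is free now, so I'll raise it and look.

Call:
{"op": "jog_arm", "data": {"commands": [[[0, 0, -0.04, 0, 0, 0, 0], [0, 0, -0.08, 0, 0, 0, 0], [-0.02, 0, -0.09, 0, 0, 0, 0], [-0.05, 0, -0.09, 0, 0, 0, 0], [-0.077, 0, -0.09, 0, 0, 0, 0], [-0.077, 0, -0.09, 0, 0, 0, 0], [-0.077, 0, -0.09, 0, 0, 0, 0], [-0.077, 0, -0.09, 0, 0, 0, 0]]]}}

```text
time: 5.62
ee_pos: [481.7, -216.3, 338.5]
eef_rot: [0.017, 1.0, 0.0, -0.001]
wrist_force: [0.0, 0.4, 0.1]
finger_gap: 85.4
finger_force: 0.0
```

```bash
python3 - <<'E'
from h import *
import pickle
s=snapshot("wrist");pickle.dump(s,open("w3.pkl","wb"))
st=env.get_state();print(st["time"],st["ee_pos"],st["eef_rot"])
o=cv2.resize(s["image"][130:330,150:360],None,fx=3,fy=3,interpolation=2)[:600]
cv2.imwrite("pics/w3.png",o)
f=lambda P:(proj(s,P)-[150,130])*3
for n,P in dict(cap=(511.5,-216.5,116),knobopen=(431.5,-213,103),grasp=(st["ee_pos"]-[0,0,155])).items():print(n,f(P))
E
```

```text
5.6667 [ 481.4651481  -216.35438619  338.7070214 ] [ 1.69638415e-02  9.99856033e-01  1.50339247e-04 -3.44892087e-04]
cap [[324.31874425 368.73786459]]
knobopen [[327.47317986  55.32433038]]
grasp [[319.25133993 413.53380851]]
```

View pics/w3.png

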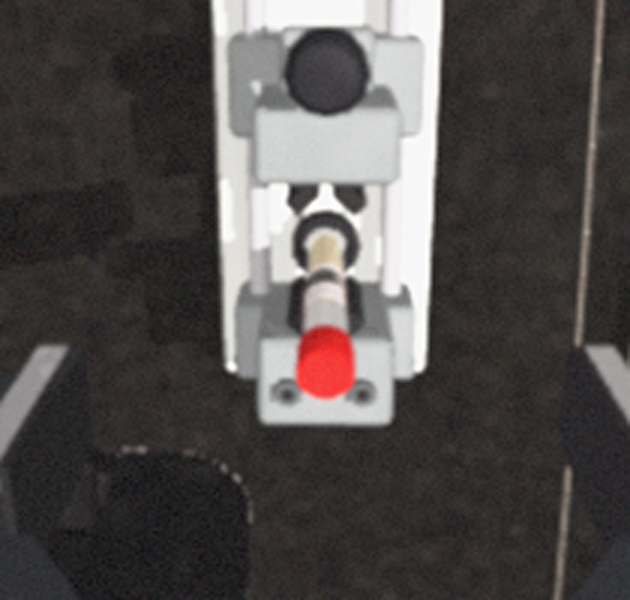

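The crop shows the jaw open: knob at (327,72), about 76 mm from the tube axis, so about 28 mm open. The cap's top is at (326,370), where it was predicted. A dark corner at (245,480) may be the printer, so I'll check its clearance.

```bash
python3 - <<'E'
from h import *
import pickle
s=pickle.load(open("w3.pkl","rb"));S=pickle.load(open("s0.pkl","rb"));w2=pickle.load(open("w2.pkl","rb"))
print("jaw knob",plane(s,(327/3+150,72/3+130),103),"cap",plane(s,(326/3+150,370/3+130),116))
f=.64
for z in(0,100,150,200):print(z,plane(s,[(245/3+150,490/3+130),(130/3+150,450/3+130)],z).round().tolist(),plane(w2,[(360*f,490*f)],z).round().tolist(),plane(S["side"],[(485*f,320*f)],z).round().tolist(),plane(S["scene"],[(522*f,280*f)],z).round().tolist())
E
```

```text
jaw knob [[ 435.64437802 -213.2541402   103.        ]] cap [[ 511.8907833  -216.07133619  116.        ]]
0 [[638.0, -256.0, 0.0], [616.0, -306.0, 0.0]] [[649.0, -256.0, 0.0]] [[691.0, -52.0, 0.0]] [[963.0, -94.0, 0.0]]
100 [[561.0, -242.0, 100.0], [546.0, -275.0, 100.0]] [[561.0, -240.0, 100.0]] [[648.0, -189.0, 100.0]] [[749.0, -201.0, 100.0]]
150 [[523.0, -235.0, 150.0], [511.0, -260.0, 150.0]] [[516.0, -233.0, 150.0]] [[626.0, -257.0, 150.0]] [[641.0, -255.0, 150.0]]
200 [[484.0, -228.0, 200.0], [477.0, -245.0, 200.0]] [[472.0, -225.0, 200.0]] [[604.0, -325.0, 200.0]] [[534.0, -309.0, 200.0]]
```

The printer front is at x of about 620, so it is clear. Next I go over the tube, down, and grip the cap.

Call:
{"op": "jog_arm", "data": {"commands": [[[-0.02, 0.001, 0, 0, 0, 0, 0], [-0.03, 0.001, 0.01, 0, 0, 0, 0], [-0.03, 0.001, 0.04, 0, 0, 0, 0], [-0.03, 0.001, 0.065, 0, 0, 0, 0], [-0.03, 0.001, 0.077, 0, 0, 0, 0], [-0.03, 0.001, 0.077, 0, 0, 0, 0.2], [-0.03, 0.001, 0.077, 0, 0, 0, 0.4], [-0.03, 0.001, 0.077, 0, 0, 0, 0.6], [-0.03, 0.001, 0.077, 0, 0, 0, 0.7], [-0.03, 0.001, 0.077, 0, 0, 0, 0.95], [-0.03, 0.001, 0.077, 0, 0, 0, 0.95], [-0.03, 0.001, 0.077, 0, 0, 0, 0.95]]], "newtons": 35}}

```text
time: 6.67
ee_pos: [512.1, -216.6, 262.9]
eef_rot: [0.017, 1.0, -0.0, 0.001]
wrist_force: [-0.3, -0.6, 7.0]
finger_gap: 14.3
finger_force: 34.2
```

Call:
{"op": "jog_arm", "data": {"commands": [[[0, 0, 0, 0, 0, 0, 0.95], [0, 0, 0, 0, 0, 0, 0.95], [0, 0, 0, 0, 0, 0, 0.95]]]}}

```text
time: 6.92
ee_pos: [512.1, -216.6, 262.9]
eef_rot: [0.017, 1.0, -0.0, 0.001]
wrist_force: [-0.5, -0.7, 6.1]
finger_gap: 14.5
finger_force: 34.2
```

Call:
{"op": "jog_arm", "data": {"commands": [[[0, 0, -0.01, 0, 0, 0, 0.95], [0, 0, -0.025, 0, 0, 0, 0.95], [0, 0, -0.045, 0, 0, 0, 0.95], [0, 0, -0.065, 0, 0, 0, 0.95], [0, 0, -0.085, 0, 0, 0, 0.95], [0, 0, -0.105, 0, 0, 0, 0.95], [0, 0, -0.125, 0, 0, 0, 0.95], [0, 0, -0.14, 0, 0, 0, 0.95], [0, 0, -0.15, 0, 0, 0, 0.95], [0, 0, -0.15, 0, 0, 0, 0.95], [0, 0, -0.15, 0, 0, 0, 0.95]]]}}

```text
time: 7.83
ee_pos: [511.8, -216.4, 411.9]
eef_rot: [0.017, 1.0, -0.0, 0.0]
wrist_force: [1.2, 0.1, 0.4]
finger_gap: 15.0
finger_force: 34.2
```

```bash
python3 - <<'E'
from h import *
import pickle
S=pickle.load(open("s0.pkl","rb"));w=pickle.load(open("w1.pkl","rb"));f=.64
print("base corner side",plane(S["side"],[(470*f,322*f)],0),"scene base corners",plane(S["scene"],[(455*f,312*f),(372*f,275*f)],0).round())
print("w1 front edge lower",plane(w,[(425*f,437*f),(685*f,452*f)],0).round(),plane(w,[(425*f,437*f),(685*f,452*f)],30).round())
E
```

```text
base corner side [[652.30353266 -55.62855581   0.        ]] scene base corners [[685. -54.   0.]
 [755. 271.   0.]]
w1 front edge lower [[637. -86.   0.]
 [661. 206.   0.]] [[615. -87.  30.]
 [638. 181.  30.]]
```

Call:
{"op": "jog_arm", "data": {"commands": [[[0.008, 0.03, 0, 0, 0, 0, 0.95], [0.015, 0.065, 0, 0, 0, 0, 0.95], [0.023, 0.1, 0, 0, 0, 0, 0.95], [0.032, 0.135, 0, 0, 0, 0, 0.95], [0.04, 0.17, 0, 0, 0, 0, 0.95], [0.047, 0.2, 0, 0, 0, 0, 0.95], [0.054, 0.23, 0, 0, 0, 0, 0.95], [0.059, 0.25, 0, 0, 0, 0, 0.95], [0.061, 0.259, 0, 0, 0, 0, 0.95], [0.061, 0.259, 0, 0, 0, 0, 0.95], [0.061, 0.259, 0, 0, 0, 0, 0.95], [0.061, 0.259, 0, 0, 0, 0, 0.95]]]}}

```text
time: 8.83
ee_pos: [460.0, 43.6, 411.6]
eef_rot: [0.017, 1.0, -0.0, -0.0]
wrist_force: [-0.5, -1.0, -0.2]
finger_gap: 14.3
finger_force: 34.2
```

```bash
python3 - <<'E'
from h import *
import pickle
s=snapshot("wrist");pickle.dump(s,open("w4.pkl","wb"))
st=env.get_state();print(st["time"],st["ee_pos"],st["eef_rot"],st["finger_gap"])
o=cv2.resize(s["image"][130:330,170:430],None,fx=3,fy=3,interpolation=2)
cv2.imwrite("pics/w4.png",o)
f=lambda P:(proj(s,P)-[170,130])*3
e=st["ee_pos"]
for n,P in dict(rim=(474,81,117),tubebottom=e-[0,0,247],captop=e-[0,0,147]).items():print(n,f(P))
E
```

```text
8.8833 [459.99881623  43.48131978 411.62326797] [ 1.75681850e-02  9.99845620e-01 -9.05918917e-05 -2.94555886e-04] 14.582583954640869
rim [[374.36776352 215.89596253]]
tubebottom [[261.80239223 229.63260008]]
captop [[259.59900604 440.93833089]]
```

View pics/w4.png

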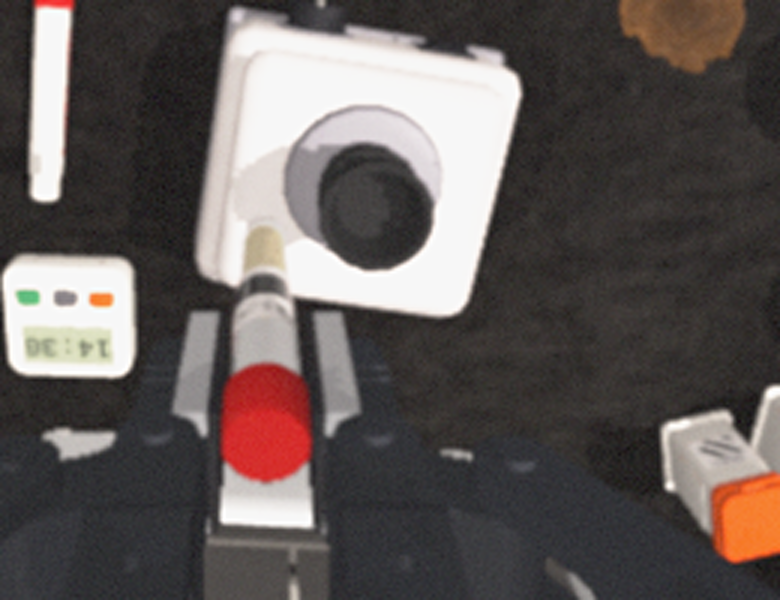

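The crop shows the tube hanging straight in the fingers with its bottom at (264,231). The cup's rim circle spans (323–433, 161–270), centred at about (378,216).

```bash
python3 - <<'E'
from h import *
import pickle
s=pickle.load(open("w4.pkl","rb"));w1=pickle.load(open("w1.pkl","rb"))
g=cv2.cvtColor(s["image"],cv2.COLOR_BGR2GRAY)[175:225,270:320]
m=(g<85).astype(np.uint8);c=max(cv2.findContours(m,0,1)[0],key=cv2.contourArea)+[270,175]
x,y,w,h=cv2.boundingRect(c);print("dark blob",x,y,w,h)
# lower-right arc of the blob = rim
p=c[:,0].astype(float);q=p[(p[:,1]>203)|(p[:,0]>305)]
(cx,cy),ax,an=cv2.fitEllipse(q.astype(np.float32));print("ellipse",cx,cy,ax)
full=lambda u,v:(u/3+170,v/3+130)
print("rim mine",plane(s,full(378,216),117),"fit",plane(s,(cx,cy),117))
print("floor-ish w1",plane(w1,(432.2,215.8),117))
print("tube bottom",plane(s,full(264,231),164.7))
print("tri",tri(s,full(378,216),w1,(432.2,215.8)))
E
```

```text
dark blob 276 178 38 42
ellipse 294.4053039550781 200.8389892578125 (34.9682502746582, 36.508331298828125)
rim mine [[474.08104895  82.23407619 117.        ]] fit [[472.77255405  80.60178622 117.        ]]
floor-ish w1 [[474.28188862  81.70498308 117.        ]]
tube bottom [[460.39820432  44.08090728 164.7       ]]
tri (array([474.54429898,  82.35495596, 116.05144841]), np.float64(0.23662488510616184))
```

The cup centre is (474,82), and triangulation gives a height of 116 against the 117 expected. I'll move over it and lower to just above the floor.

Call:
{"op": "jog_arm", "data": {"commands": [[[-0.006, 0.02, 0, 0, 0, 0, 0.95], [-0.012, 0.038, 0, 0, 0, 0, 0.95], [-0.012, 0.038, 0, 0, 0, 0, 0.95], [-0.012, 0.038, 0, 0, 0, 0, 0.95], [-0.012, 0.038, 0.015, 0, 0, 0, 0.95], [-0.012, 0.038, 0.03, 0, 0, 0, 0.95], [-0.012, 0.038, 0.042, 0, 0, 0, 0.95], [-0.012, 0.038, 0.05, 0, 0, 0, 0.95], [-0.012, 0.038, 0.056, 0, 0, 0, 0.95], [-0.012, 0.038, 0.06, 0, 0, 0, 0.95], [-0.012, 0.038, 0.06, 0, 0, 0, 0.95], [-0.012, 0.038, 0.06, 0, 0, 0, 0.95]]]}}

```text
time: 9.88
ee_pos: [473.1, 81.9, 352.3]
eef_rot: [0.017, 1.0, 0.0, 0.0]
wrist_force: [0.0, -0.3, -0.3]
finger_gap: 14.6
finger_force: 34.2
```

```bash
python3 - <<'E'
from h import *
import pickle
s=snapshot("wrist");pickle.dump(s,open("w5.pkl","wb"));a=snapshot("side")
st=env.get_state();print(st["time"],st["ee_pos"],st["wrist_force"],st["finger_gap"])
o=np.hstack([cv2.resize(s["image"][150:350,180:330],(450,600),interpolation=2),cv2.resize(a["image"][120:220,220:278],(348,600),interpolation=2)])
cv2.imwrite("pics/w5.png",o)
E
```

```text
9.9833 [473.08997758  82.03123773 352.52054272] [ 0.12466009  0.55555619 -0.04981651] 14.366399778013525
```

View pics/w5.png

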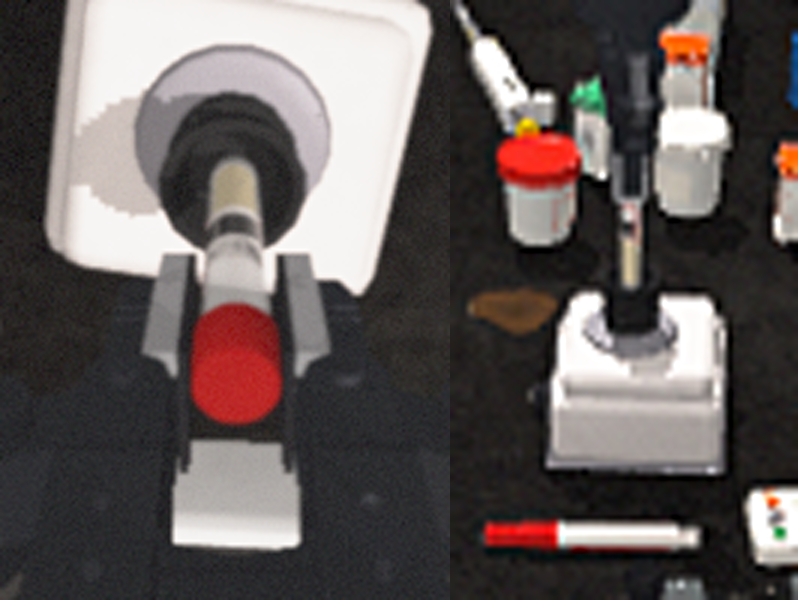

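Both views show the tube upright inside the cup rim, centred at wrist crop (234,180) and side crop (630,285). Now I press in small steps and watch the force.

Call:
{"op": "jog_arm", "data": {"commands": [[[0, 0, 0.003, 0, 0, 0, 0.95], [0, 0, 0.005, 0, 0, 0, 0.95], [0, 0, 0.006, 0, 0, 0, 0.95], [0, 0, 0.006, 0, 0, 0, 0.95], [0, 0, 0.006, 0, 0, 0, 0.95]]]}}

```text
time: 10.4
ee_pos: [473.1, 82.1, 346.1]
eef_rot: [0.017, 1.0, 0.0, 0.0]
wrist_force: [-0.7, 0.5, 3.1]
finger_gap: 14.6
finger_force: 34.5
```

Call:
{"op": "jog_arm", "data": {"commands": [[[0, 0, 0.001, 0, 0, 0, 0.95], [0, 0, 0.002, 0, 0, 0, 0.95], [0, 0, 0.002, 0, 0, 0, 0.95], [0, 0, 0.002, 0, 0, 0, 0.95]]]}}

```text
time: 10.73
ee_pos: [473.0, 82.1, 344.1]
eef_rot: [0.017, 1.0, 0.0, 0.0]
wrist_force: [-0.3, -0.3, 3.8]
finger_gap: 14.9
finger_force: 34.6
```

Call:
{"op": "jog_arm", "data": {"commands": [[[0, 0, 0.0005, 0, 0, 0, 0.95], [0, 0, 0.001, 0, 0, 0, 0.95], [0, 0, 0.001, 0, 0, 0, 0.95], [0, 0, 0.001, 0, 0, 0, 0.95]]]}}

```text
time: 11.07
ee_pos: [473.0, 82.1, 343.0]
eef_rot: [0.017, 1.0, 0.0, 0.0]
wrist_force: [0.5, 0.4, 5.4]
finger_gap: 14.5
finger_force: 34.7
```

```bash
python3 - <<'E'
from h import *
F=[];Z=[]
for i in range(20):
    s=snapshot("wrist");st=env.get_state();F.append(st["wrist_force"]);Z.append(st["ee_pos"])
print(st["time"],np.mean(F,0),np.std(F,0),np.mean(Z,0),st["finger_gap"])
a=snapshot("side");cv2.imwrite("pics/w6.png",np.hstack([cv2.resize(s["image"][150:350,180:330],(450,600),interpolation=2),cv2.resize(a["image"][120:220,220:278],(348,600),interpolation=2)]))
E
```

```text
12.0667 [0.02902395 0.03871467 5.28510344] [0.4537515  0.5262847  0.44674925] [473.02724465  82.06806297 343.04478398] 14.24493070955311
```

View pics/w6.png

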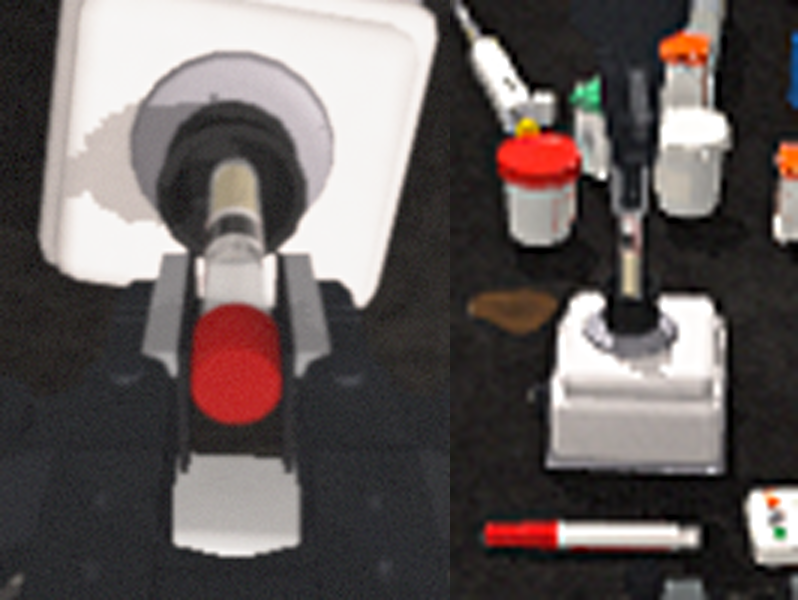

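The tube hasn't slipped in the grip and is upright in the cup. The mean force of 5.3 N means about 4.8 mm of travel, which agrees with the height. Now I hold.

Call:
{"op": "jog_arm", "data": {"commands": [[[0, 0, 0, 0, 0, 0, 0.95], [0, 0, 0, 0, 0, 0, 0.95], [0, 0, 0, 0, 0, 0, 0.95], [0, 0, 0, 0, 0, 0, 0.95], [0, 0, 0, 0, 0, 0, 0.95], [0, 0, 0, 0, 0, 0, 0.95], [0, 0, 0, 0, 0, 0, 0.95], [0, 0, 0, 0, 0, 0, 0.95], [0, 0, 0, 0, 0, 0, 0.95], [0, 0, 0, 0, 0, 0, 0.95], [0, 0, 0, 0, 0, 0, 0.95], [0, 0, 0, 0, 0, 0, 0.95]]]}}

```text
time: 13.12
ee_pos: [473.0, 82.1, 343.0]
eef_rot: [0.017, 1.0, 0.0, 0.0]
wrist_force: [-0.3, 0.1, 5.1]
finger_gap: 14.6
finger_force: 34.7
```

Call:
{"op": "jog_arm", "data": {"commands": [[[0, 0, 0, 0, 0, 0, 0.95], [0, 0, 0, 0, 0, 0, 0.95], [0, 0, 0, 0, 0, 0, 0.95], [0, 0, 0, 0, 0, 0, 0.95], [0, 0, 0, 0, 0, 0, 0.95], [0, 0, 0, 0, 0, 0, 0.95], [0, 0, 0, 0, 0, 0, 0.95], [0, 0, 0, 0, 0, 0, 0.95], [0, 0, 0, 0, 0, 0, 0.95], [0, 0, 0, 0, 0, 0, 0.95], [0, 0, 0, 0, 0, 0, 0.95], [0, 0, 0, 0, 0, 0, 0.95]]]}}

```text
time: 14.12
ee_pos: [473.0, 82.1, 343.1]
eef_rot: [0.017, 1.0, 0.0, 0.0]
wrist_force: [0.1, -0.3, 4.8]
finger_gap: 14.7
finger_force: 34.7
```

Call:
{"op": "jog_arm", "data": {"commands": [[[0, 0, 0, 0, 0, 0, 0.95], [0, 0, 0, 0, 0, 0, 0.95], [0, 0, 0, 0, 0, 0, 0.95], [0, 0, 0, 0, 0, 0, 0.95], [0, 0, 0, 0, 0, 0, 0.95], [0, 0, 0, 0, 0, 0, 0.95], [0, 0, 0, 0, 0, 0, 0.95], [0, 0, 0, 0, 0, 0, 0.95], [0, 0, 0, 0, 0, 0, 0.95], [0, 0, 0, 0, 0, 0, 0.95], [0, 0, 0, 0, 0, 0, 0.95], [0, 0, 0, 0, 0, 0, 0.95]]]}}

```text
time: 15.12
ee_pos: [473.0, 82.1, 343.0]
eef_rot: [0.017, 1.0, 0.0, 0.0]
wrist_force: [0.7, -0.8, 5.6]
finger_gap: 14.4
finger_force: 34.7
```

```bash
python3 - <<'E'
from h import *
F=[]
for i in range(10):
    snapshot("wrist");st=env.get_state();F.append(st["wrist_force"][2])
print(st["time"],np.mean(F),st["ee_pos"])
if 4<np.mean(F)<6.8:
    from station import ticket
    print(ticket.job_done())
E
```

```text
15.6167 5.047675122738355 [473.03242188  82.06257173 343.04470067]
the job is handed in; nothing more can be done
None
```

The job is handed in: I slid the jaw about 28 mm open, stood the tube upright in the mixer cup, and held it pressed about 5 mm down (about 5 N) for over 4 s, with the tube still gripped and pressed at 15.6 s of the 61 s allowed.

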